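Rock a stuck plaster cast out of its mould and hold it

TASK

The little plaster altar is stuck in its wooden mould: the two stiff cheeks of the mould grip its waist and overhang its foot, so a straight pull will not free it. Take the cast by its head and rock it side to side, toward one cheek and then the other, until it has pushed both back, then lift it out and finish while still holding it, upright and still, over the mould with its foot about 2 cm clear of the cheeks. Handle only the cast: do not lean on the mould with the gripper, and leave the other finds where they are.

Things in the scene. Friction and masses are not known exactly. Their poses are not given: they have to be found in the camera images.
- cast: White plaster cast of a small horned altar, 0.13 to 0.25 kg, standing upright in the mould. Origin: centre of its underside; z up; x, y as the mould's at the start. Foot block 52 (x) by 42 (y) mm, z 0 to 20; waist 42 by 34 mm, z 20 to 60; head 46 by 38 mm, z 60 to 88; four small horns up to z 96.
- cast_head (a point): Centre of the cast's head, 74 mm above its underside; grip here, across y (38 mm).
- mould: Wooden mould fixed to the table, 200 (x) by 90 (y) mm. Origin: centre of its underside; z up; x along the line of its two cheeks, the rocking direction. The cheeks, 36 mm wide blocks at +x and -x, z 35.5 to 53.5 mm, reach in to the cast's waist (gap at most 2 mm in all) and overhang its foot by 4 to 5 mm, 9.5 mm above it. Nothing is higher than the cheeks; guide rails beside them rise to z 47 mm.
- mould_floor (a point): Centre of the mould's floor, 6 mm above the table, on which the cast stands, in a recess 56 (x) by 48 (y) mm with walls 10 mm high: its foot can shift 2 mm at most along x, so the cast must lean. Along y the mould is open above these walls.
- cheek_a (a joint): How far the cheek at the mould's +x end is pushed back along +x, in m: 0 to 0.001 at the start, stop at 0.0065. It slides at about 9 N and stays where it is left. The cast is free when both cheeks are back about 0.0055; leaning it 0.13 to 0.16 rad, pivoting on the lower edge of its foot on that side, pushes a cheek back about 6 mm.
- cheek_b (a joint): The same for the cheek at the mould's -x end, pushed back along -x.
- finished_cast: bystander: a twin of the cast, already out of its mould, standing loose on the table; not to be moved
- core_tall: bystander: chalk core, 60 mm across, 75 mm high; not to be moved
- core_cone: bystander: conical chalk core, 80 mm across, 62 mm high; not to be moved
- core_short: bystander: short chalk core, 68 mm across, 40 mm high; not to be moved
- sherd_a: bystander: curved rim sherd near the mould, 60 mm long, 8 mm thick, up to 33 mm high; origin at the middle of its underside; not to be moved
- sherd_b: bystander: another such sherd on the other side of the mould; not to be moved
- brush: bystander: brush, 170 mm long; not to be moved
There are look-alikes about, which are no part of the job. Leave any turquoise look-alike of the cast alone. There is more than one size of the mould; the one meant has the size given above.

How it is judged:
By the outcome, as a careful person would: the job done as asked, in the order asked, and still so for the second after the job is handed in, while the arm keeps its last pose, push and grip.
It also fails if it takes over 42 s, if anything falls off the work surface, if the arm or the gripper's body presses on something with over 40 N, if the wrist force passes 120 N, or if a joint passes its speed limit or range.

ROBOT

A 7-joint arm with a two-finger parallel gripper is mounted at the origin on the work surface. World frame = base frame: x ahead of the robot, y to its left, z up, the work surface at z = 0. Lengths are in m, angles in degrees, forces in N, time in s.
With the tool pointing down it reaches from about 0.425 to 0.875 m from the base axis. Payload 4.7 kg.
Tool frame: the origin (TCP) lies midway between the tips of the shut fingers; the grasp point (between the pads) lies 19 mm behind it; z points along the fingers, y is the line along which they close (so a half turn about z gives the same grasp; the last joint's range is limited). The gripper opens to 87 mm and grips with 3 to 60 N. Pads are 19 mm wide; open, the fingers measure 117 mm over their backs; the gripper's body (75 mm by 190 mm) begins 51 mm behind the grasp point.
Start: joints at [0.808, 18.392, -4.016, 83.108, 1.295, 78.541, -3.26], TCP at [0.65, -0, 0.183] pointing down, gripper open.
Joint ranges: [-163.93, 163.93], [-17.29, 119.83], [-79.2, 71.16], [3.27, 140.29], [-89.18, 269.18], [5.43, 117.66], [-154.24, 154.24]. Speed limits (degrees/s): [147.25, 147.25, 180, 180, 180, 180, 180].

INTERFACE

Orientations are given as [roll, pitch, yaw] about the fixed x, y, z axes, in that order (R = Rz(yaw) Ry(pitch) Rx(roll)).
In Python, from cell import env gives the robot as it stands.
- The arm moves only by the tool step_arm, never from a script. Its argument "moves" is a list of rows, each an object with "dp": the shift along the tool's x, y, z in mm, a list of three; "dr": the turn, a rotation vector about the tool's x, y, z in rad, a list of three; "fingers": the closure, from 0 (fully open) to 1 (shut). In form: [{"dp": [dx, dy, dz], "dr": [ax, ay, az], "fingers": fingers}, ...]. A call has exactly 5 rows; each row shifts and turns the commanded pose from where the row before left it, along the tool's axes as they then stand; what a row does not reach is not made up. A row lasts 1/8 s, in which the tool goes at most 62.5 mm and 10.7 degrees, less where a joint would pass 70% of its speed; a pose out of reach is approached as far as the arm can. A call with a gripper value outside its range is refused whole. The fingers move at their own pace and stop on an object; "squeeze" is the grip in N (left out, the last holds). Time passes only in rows, so rows that do not move let the fingers close, or fill a call up. It gives the time, the measured TCP pose, the force, the opening and the grip force at its end, in the units of the state.
- env.get_obs(): the state, without advancing time (a new reading comes with each control period).
- env.read_camera(name): name is "scene" or "side" or "wrist"; returns the picture (400x640x3 uint8, red, green, blue); there is no depth.
- env.camera_model(name): a dict with "fx", "fy", "cx", "cy" (pixels), "R" (3x3) and "t" (3): a world point X has camera coordinates R X + t. Camera axes: x right, y down, z forward; pixel columns grow to the right and rows downward; lengths in m; the calibration is good to about 2 mm. A picture is of the moment at which its call begins: read the wrist's pose just before it. camera_model takes no time and is no camera call; for the wrist camera it gives the pose at the moment of the call.
- env.sign_off(): hands the job in; it is judged then, once.
The state is a dict: "time_s": time; "qpos": joint angles; "joint_velocities": joint speeds; "effort": joint torques, N m; "tool_pos": TCP position; "tool_rot": TCP orientation; "force": force on the tool from outside, world axes, zero at the start; "wrist_torque": the same for the moment, N m; "grip_width": finger opening in m; "grasp_force": force on a finger pad.
Only numpy, scipy, OpenCV 4.12 (cv2) and the standard library are available. Lean on these libraries where they do the work, as an engineer would, in place of code of your own. Each camera call takes 0.05 s, during which the arm holds its last target. There are 200 camera calls.

## Working session

There is one attempt and no reset: what is moved stays moved. The work goes in short steps, Python scripts to look and compute and a tool call to move; the robot and the scene stay as the last step left them, time stands still between calls to the robot, and variables do not carry over. Pictures are saved under pics/ and viewed, at most 10 in all, crops included, and the job is handed in when it is done.

Besides the shell and the picture viewer there is one more tool, called after "Emit:" by a JSON object that holds its "name" and its "arguments". step_arm: Moves the arm, as the interface text tells. Its arguments: {"type":"object","properties":{"moves":{"type":"array","items":{"type":"object","properties":{"dp":{"type":"array","items":{"type":"number"}},"dr":{"type":"array","items":{"type":"number"}},"fingers":{"type":"number"}}}},"squeeze":{"type":"number"}},"required":["moves"]}

```bash
mkdir -p pics; python3 - <<'E'
from cell import env
import cv2, numpy as np
for n in ("scene","side"):
    im=env.read_camera(n); cv2.imwrite(f"pics/{n}0.png",im[:,:,::-1])
    m=env.camera_model(n); print(n,{k:np.round(v,3).tolist() for k,v in m.items()})
o=env.get_obs(); print(o['time_s'],o['tool_pos'],o['tool_rot'],o['force'],o['grip_width'])
E
```

```text
scene {'fx': 464.187, 'fy': 464.187, 'cx': 313.845, 'cy': 198.228, 'R': [[-0.503, 0.864, 0.015], [0.528, 0.322, -0.786], [-0.684, -0.387, -0.618]], 't': [0.239, -0.199, 1.912]}
side {'fx': 371.446, 'fy': 371.446, 'cx': 317.336, 'cy': 206.859, 'R': [[-0.974, -0.226, 0.006], [-0.137, 0.568, -0.812], [0.18, -0.792, -0.584]], 't': [0.491, 0.149, 0.94]}
0.1 [ 6.49438727e-01 -3.43767975e-05  1.82453997e-01] [-1.79900601e+02  4.33067372e-03  9.00032218e+01] [0.45779935 0.26385316 0.7369202 ] 0.0868970563423221
```

View pics/scene0.png

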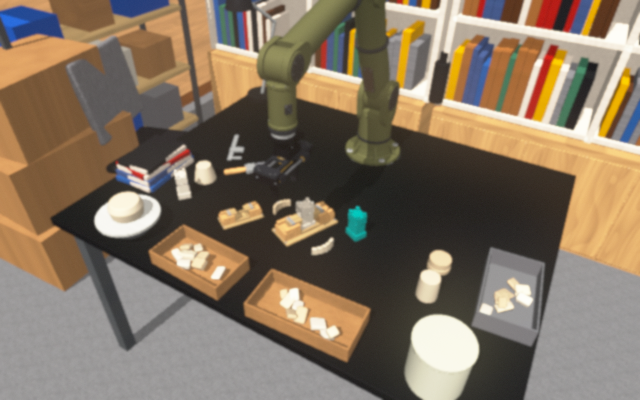

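View pics/side0.png

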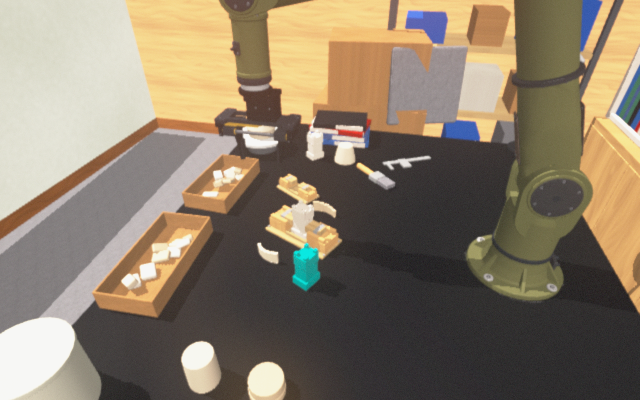

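Scene view: the large mould with the white cast is at about (305,220). The candidates are:
- turquoise look-alike at (357,222)
- white twin, standing loose, at (182,183)
- small empty mould at (240,214)

In the side view these are at (303,228), (306,267), (315,144) and (297,187). I choose the white cast standing in the large mould and check it in a close crop.

```bash
python3 - <<'E'
import cv2, numpy as np
a=cv2.imread("pics/scene0.png")[190:250,260:345]; b=cv2.imread("pics/side0.png")[185:265,255:350]
f=lambda c:cv2.resize(c,(400*c.shape[1]//c.shape[0]*1 if 0 else 395,int(395*c.shape[0]/c.shape[1])),interpolation=cv2.INTER_CUBIC)
A,B=f(a),f(b); h=max(len(A),len(B)); o=np.zeros((h,800,3),np.uint8); o[:len(A),:395]=A; o[:len(B),400:795]=B
cv2.imwrite("pics/crop.png",o); print(395/85,395/95)
E
```

```text
4.647058823529412 4.157894736842105
```

View pics/crop.png

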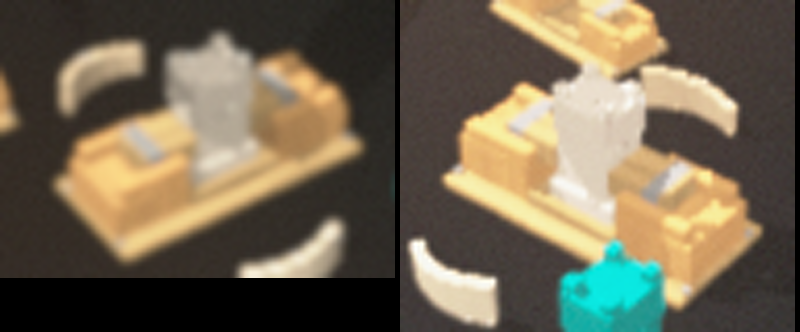

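The crop shows the white cast between two cheeks on the large mould, with the sherds either side. Base corners in the scene half are at about (55,183), (125,262) and (362,148), and in the side half at (445,180), (680,305) and (762,230).

```bash
cat > h.py <<'E'
from cell import env
import numpy as np
def ray(m,uv):
    R=np.array(m['R']);t=np.array(m['t'])
    d=R.T@np.array([(uv[0]-m['cx'])/m['fx'],(uv[1]-m['cy'])/m['fy'],1]); return -R.T@t,d
def atz(m,uv,z):
    c,d=ray(m,uv); return c+d*(z-c[2])/d[2]
def proj(m,X):
    p=np.array(m['R'])@X+np.array(m['t']); return np.array([m['fx']*p[0]/p[2]+m['cx'],m['fy']*p[1]/p[2]+m['cy']])
E
python3 - <<'E'
from h import *
s=env.camera_model('scene');d=env.camera_model('side')
fs=lambda x,y:(260+x/4.647,190+y/4.647); fd=lambda x,y:(255+(x-400)/4.158,185+y/4.158)
for m,f,P in((s,fs,[(55,183),(125,262),(362,148)]),(d,fd,[(445,180),(680,305),(762,230)])):
    Q=np.array([atz(m,f(*p),.003) for p in P]); print(Q.round(4).tolist(), [np.linalg.norm(Q[i]-Q[j]).round(4) for i,j in((0,1),(1,2),(0,2))])
    for i,j in((0,1),(1,2),(0,2)): v=Q[i]-Q[j]; print(i,j,np.degrees(np.arctan2(v[1],v[0])).round(1),((Q[i]+Q[j])/2).round(4))
for m,f,p in((s,fs,(208,58)),(d,fd,(600,88))): print(atz(m,f(*p),.094).round(4))
E
```

```text
[[0.6198, -0.0749, 0.003], [0.661, 0.0101, 0.003], [0.4748, 0.0923, 0.003]] [np.float64(0.0945), np.float64(0.2035), np.float64(0.2213)]
0 1 -115.9 [ 0.6404 -0.0324  0.003 ]
1 2 -23.8 [0.5679 0.0512 0.003 ]
0 2 -49.1 [0.5473 0.0087 0.003 ]
[[0.6532, 0.005, 0.003], [0.471, 0.0873, 0.003], [0.434, 0.0059, 0.003]] [np.float64(0.1999), np.float64(0.0894), np.float64(0.2192)]
0 1 -24.3 [0.5621 0.0462 0.003 ]
1 2 65.5 [0.4525 0.0466 0.003 ]
0 2 -0.2 [0.5436 0.0055 0.003 ]
[0.5411 0.0028 0.094 ]
[ 0.5441 -0.0012  0.094 ]
```

Emit:
{"name": "step_arm", "arguments": {"moves": [{"dp":[0,-20,0],"dr":[0,0,0],"fingers":0},{"dp":[1,-30,0],"dr":[0,0,0],"fingers":0},{"dp":[1,-30,0],"dr":[0,0,0],"fingers":0},{"dp":[0,-26,0],"dr":[0,0,0],"fingers":0},{"dp":[0,0,0],"dr":[0,0,-0.147],"fingers":0}]}}

```text
time_s: 0.72
tool_pos: [0.5423, 0.0019, 0.1834]
tool_rot: [-180.0, 0.0, 98.6]
force: [0.5, 0.0, -0.1]
grip_width: 0.0872
grasp_force: 0.0
```

Emit:
{"name": "step_arm", "arguments": {"moves": [{"dp":[0,0,0],"dr":[0,0,-0.17],"fingers":0},{"dp":[0,0,0],"dr":[0,0,-0.17],"fingers":0},{"dp":[0,0,0],"dr":[0,0,-0.17],"fingers":0},{"dp":[0,0,0],"dr":[0,0,-0.17],"fingers":0},{"dp":[0,0,0],"dr":[0,0,-0.17],"fingers":0}]}}

```text
time_s: 1.35
tool_pos: [0.5436, 0.002, 0.183]
tool_rot: [-180.0, -0.0, 147.4]
force: [-0.3, 0.2, 0.3]
grip_width: 0.087
grasp_force: 0.0
```

Emit:
{"name": "step_arm", "arguments": {"moves": [{"dp":[0,0,0],"dr":[0,0,-0.15],"fingers":0},{"dp":[0,0,0],"dr":[0,0,0],"fingers":0},{"dp":[0,0,0],"dr":[0,0,0],"fingers":0},{"dp":[0,0,0],"dr":[0,0,0],"fingers":0},{"dp":[0,0,0],"dr":[0,0,0],"fingers":0}]}}

```text
time_s: 1.98
tool_pos: [0.544, 0.002, 0.1835]
tool_rot: [180.0, 0.0, 155.7]
force: [-0.4, 0.5, -0.3]
grip_width: 0.0875
grasp_force: 0.0
```

```bash
python3 - <<'E'
from h import *
import cv2
o=env.get_obs(); print(o['time_s'],o['tool_pos'],o['tool_rot'],np.round(o['qpos'],1),o['force'])
m=env.camera_model('wrist'); print(m)
im=env.read_camera('wrist'); im=cv2.resize(im,(800,500),interpolation=cv2.INTER_CUBIC); cv2.imwrite("pics/w1.png",im[:,:,::-1])
E
```

```text
1.975 [0.54401725 0.00200012 0.18347794] [1.79998814e+02 3.77188783e-03 1.55677882e+02] [ 4.2  5.8 -7.8 98.1  0.8 76.1 62. ] [-0.36612818  0.47361567 -0.34609788]
{'fx': 312.1761594607491, 'fy': 312.1761594607491, 'cx': 320.49940201380355, 'cy': 198.79533239676553, 'R': array([[ 4.12376042e-01,  9.11013602e-01,  4.66075122e-04],
       [ 8.80750235e-01, -3.98807803e-01,  2.55404305e-01],
       [ 2.32862670e-01, -1.04912121e-01, -9.66834228e-01]]), 't': array([-0.22758237, -0.50906544,  0.26191229])}
```

View pics/w1.png

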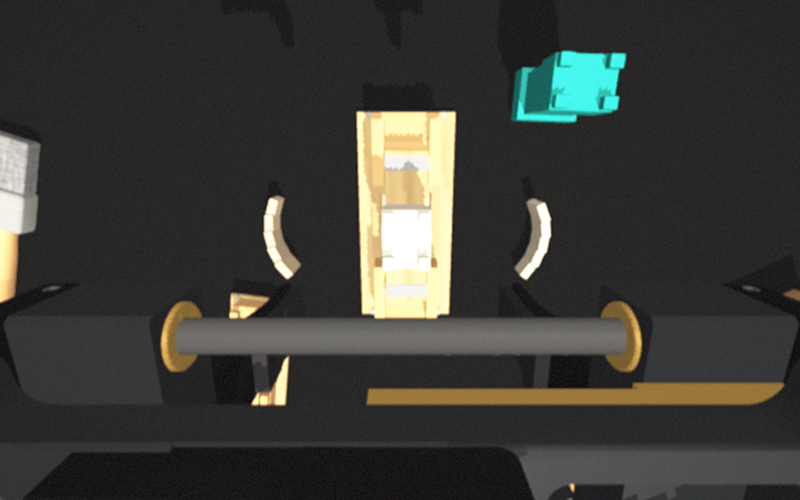

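The wrist view shows the mould along the image column from (357,112)/(455,112) down to about y=316, with the cast head at about (407,235) and the turquoise look-alike clear at (575,85). I crop in for a finer measurement.

```bash
python3 - <<'E'
from h import *
import cv2
im=cv2.imread('pics/w1.png')[95:335,340:475]; im=cv2.resize(im,None,fx=2.5,fy=2.5,interpolation=cv2.INTER_CUBIC); cv2.imwrite('pics/w1c.png',im)
m=env.camera_model('wrist')
for p,z in(((357,112),.003),((455,112),.003),((362,315),.003),((449,315),.003),((382,235),.094),((432,235),.094),((407,207),.094)):
    print(p,atz(m,np.array(p)/1.25,z).round(4))
E
```

```text
(357, 112) [0.4375 0.0076 0.003 ]
(455, 112) [0.4748 0.09   0.003 ]
(362, 315) [ 0.6222 -0.0766  0.003 ]
(449, 315) [0.6601 0.0071 0.003 ]
(382, 235) [ 0.5354 -0.0081  0.094 ]
(432, 235) [0.5511 0.0265 0.094 ]
(407, 207) [0.5237 0.0179 0.094 ]
```

View pics/w1c.png

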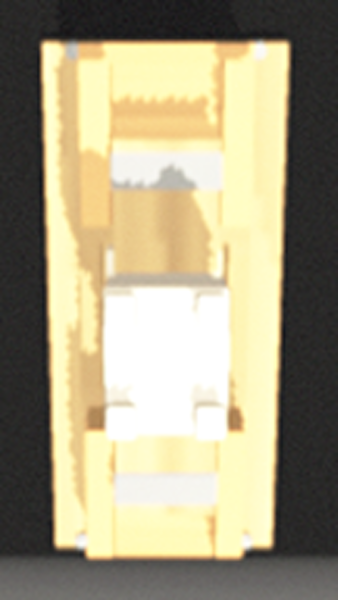

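Mould centre is about (0.548, 0.007), with its axis at -24.3°. The TCP is well aligned but about 6.5 mm short along tool y. I shift, descend 121 mm, then check.

Emit:
{"name": "step_arm", "arguments": {"moves": [{"dp":[0,6.5,0],"dr":[0,0,0],"fingers":0},{"dp":[0,0,30],"dr":[0,0,0],"fingers":0},{"dp":[0,0,30],"dr":[0,0,0],"fingers":0},{"dp":[0,0,15],"dr":[0,0,0],"fingers":0},{"dp":[0,0,0],"dr":[0,0,0],"fingers":0}]}}

```text
time_s: 2.65
tool_pos: [0.5461, 0.0081, 0.1076]
tool_rot: [-180.0, -0.1, 155.7]
force: [0.4, 0.2, 0.6]
grip_width: 0.0869
grasp_force: 0.0
```

Emit:
{"name": "step_arm", "arguments": {"moves": [{"dp":[0,0,20],"dr":[0,0,0],"fingers":0},{"dp":[0,0,16],"dr":[0,0,0],"fingers":0},{"dp":[0,0,10],"dr":[0,0,0],"fingers":0},{"dp":[0,0,0],"dr":[0,0,0],"fingers":0},{"dp":[0,0,0],"dr":[0,0,0],"fingers":0}]}}

```text
time_s: 3.28
tool_pos: [0.5472, 0.0079, 0.0631]
tool_rot: [180.0, 0.1, 155.7]
force: [-0.2, 0.0, -0.6]
grip_width: 0.0871
grasp_force: 0.0
```

```bash
python3 - <<'E'
from h import *
import cv2
o=env.get_obs(); print(o['tool_pos'],o['tool_rot'],o['force'])
R=cv2.resize
im=env.read_camera('wrist'); cv2.imwrite("pics/w2.png",R(im[100:400,130:510],(760,600),interpolation=cv2.INTER_CUBIC)[:,:,::-1])
m=env.camera_model('wrist')
a=np.array([.911,-.412,0]);n=np.array([.412,.911,0]);P=np.array(o['tool_pos'])
for q in([P+19e-3*np.array([0,0,1]),P]): print(proj(m,q))
E
```

```text
[0.54721855 0.00790496 0.0630733 ] [1.79977012e+02 5.51943361e-02 1.55716478e+02] [-0.2306425   0.04140631 -0.56128343]
[318.2591761  232.62990404]
[318.42512958 222.4795243 ]
```

View pics/w2.png

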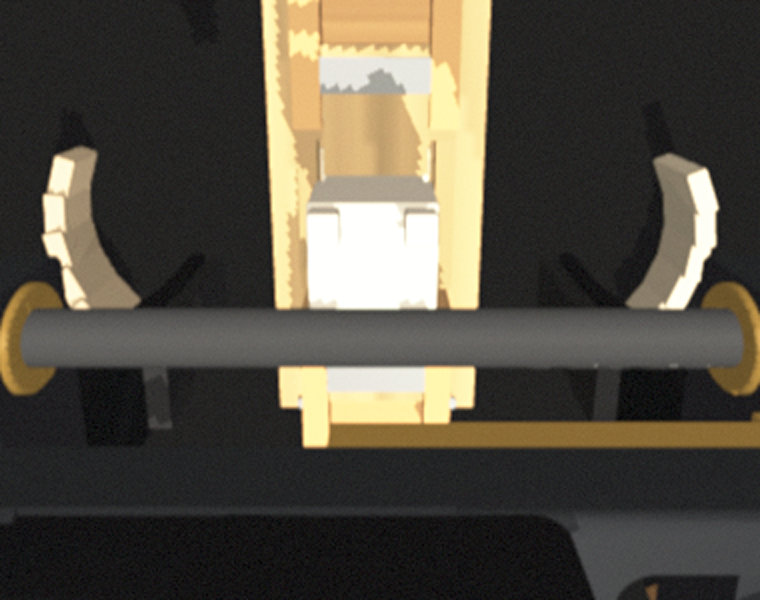

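The head lies midway between the fingers: edges at x 307 and 438, far edge at y≈203 in the crop. The fingertips are clear of the mould and both sherds. I close now.

Emit:
{"name": "step_arm", "arguments": {"moves": [{"dp":[0,0,0],"dr":[0,0,0],"fingers":0.4},{"dp":[0,0,0],"dr":[0,0,0],"fingers":0.5},{"dp":[0,0,0],"dr":[0,0,0],"fingers":0.7},{"dp":[0,0,0],"dr":[0,0,0],"fingers":1},{"dp":[0,0,0],"dr":[0,0,0],"fingers":1}], "squeeze": 40}}

```text
time_s: 3.95
tool_pos: [0.5467, 0.0079, 0.0625]
tool_rot: [-180.0, 0.0, 155.7]
force: [-0.2, -0.4, 0.3]
grip_width: 0.0447
grasp_force: 0.0
```

Emit:
{"name": "step_arm", "arguments": {"moves": [{"dp":[0,0,0],"dr":[0,0,0],"fingers":1},{"dp":[0,0,0],"dr":[0,0,0],"fingers":1},{"dp":[0,0,0],"dr":[0,0,0],"fingers":1},{"dp":[0,0,0],"dr":[0,0,0],"fingers":1},{"dp":[0,0,0],"dr":[0,0,0],"fingers":1}]}}

```text
time_s: 4.58
tool_pos: [0.5467, 0.0079, 0.0625]
tool_rot: [-180.0, 0.0, 155.7]
force: [0.5, -0.2, 0.4]
grip_width: 0.0019
grasp_force: 0.0
```

The fingers shut to 2 mm with no grip force, so they missed the head. I look before doing anything else.

```bash
python3 - <<'E'
from h import *
import cv2
o=env.get_obs(); print(o['tool_pos'],o['grip_width'],o['grasp_force'])
a=env.read_camera('wrist'); b=env.read_camera('side'); c=env.read_camera('scene')
ims=[a[100:400,130:510],b[150:270,240:370],c[150:250,250:360]]
out=np.zeros((600,800,3),np.uint8)
out[:330,:418]=cv2.resize(ims[0],(418,330)); out[:350,420:800]=cv2.resize(ims[1],(380,350),interpolation=cv2.INTER_CUBIC)
out[350:600,420:695]=cv2.resize(ims[2],(275,250),interpolation=cv2.INTER_CUBIC)
cv2.imwrite('pics/m3.png',out[:,:,::-1])
for n in('side','scene'): print(n,proj(env.camera_model(n),np.array(o['tool_pos'])))
E
```

```text
[0.5466851  0.00788626 0.06245126] 0.0018704951711278083 0.0
side [301.48432575 217.52230115]
scene [305.19859907 211.55455567]
```

View pics/m3.png

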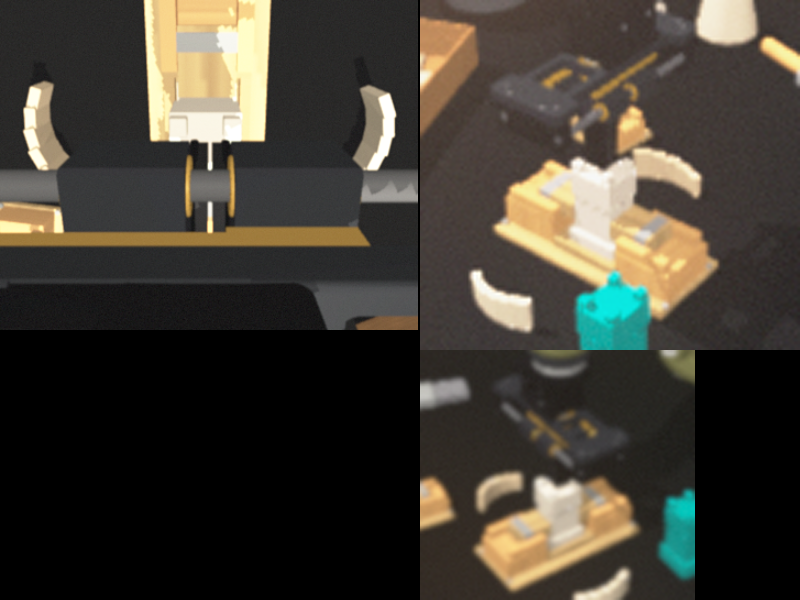

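```bash
python3 - <<'E'
from h import *
import cv2
P=np.array(env.get_obs()['tool_pos'])
out=np.zeros((600,800,3),np.uint8)
for n,(x0,y0,x1,y1),k,(ox,oy) in(('wrist',(260,170,380,310),3.3,(0,0)),('side',(265,155,345,235),4.9,(405,0)),('scene',(270,165,340,210),5,(405,0+395))):
    m=env.camera_model(n); im=env.read_camera(n); cv2.imwrite(f'pics/full_{n}3.png',im[:,:,::-1])
    c=cv2.resize(im[y0:y1,x0:x1],None,fx=k,fy=k,interpolation=cv2.INTER_CUBIC)
    for h,col in((0,(255,0,0)),(.02,(0,255,0)),(.04,(0,0,255))):
        q=(proj(m,P+[0,0,h])-[x0,y0])*k; cv2.circle(c,tuple(int(v) for v in q),2,col,-1)
    c=c[:600-oy,:800-ox]; out[oy:oy+c.shape[0],ox:ox+c.shape[1]]=c
cv2.imwrite('pics/m4.png',out[:,:,::-1])
E
```

```text
(no output)
```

View pics/m4.png

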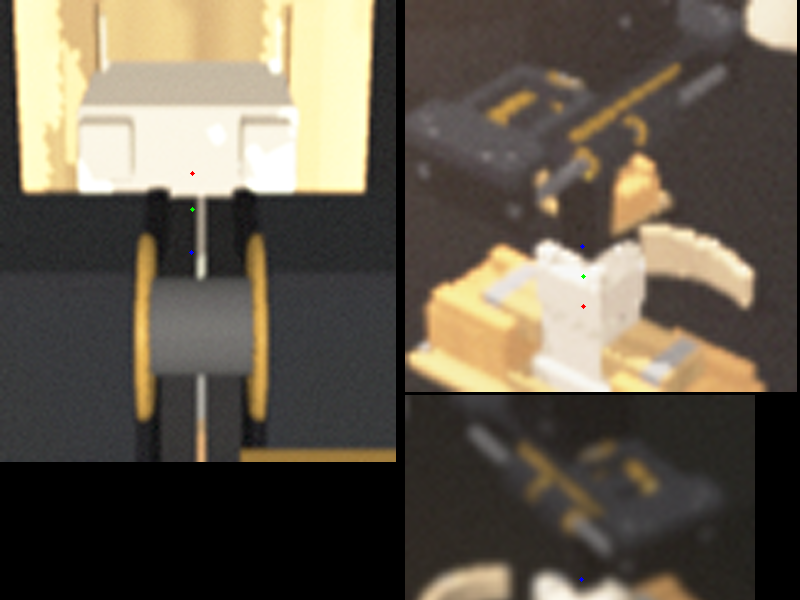

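The wrist and side views agree that the shut fingertips sit about 36 mm above the reported TCP. They are at z≈0.099, just over the head at about (585,265) in the side crop, so the fingers closed over the cast without touching it. I raise, reopen and go lower in stages, watching the force. The open fingers straddle the mould, so this is safe.

Emit:
{"name": "step_arm", "arguments": {"moves": [{"dp":[0,0,-10],"dr":[0,0,0],"fingers":1},{"dp":[0,0,-10],"dr":[0,0,0],"fingers":0},{"dp":[0,0,0],"dr":[0,0,0],"fingers":0},{"dp":[0,0,0],"dr":[0,0,0],"fingers":0},{"dp":[0,0,0],"dr":[0,0,0],"fingers":0}]}}

```text
time_s: 5.5
tool_pos: [0.5464, 0.0079, 0.0822]
tool_rot: [-180.0, -0.0, 155.7]
force: [-0.0, 0.5, -1.0]
grip_width: 0.0325
grasp_force: 0.0
```

Emit:
{"name": "step_arm", "arguments": {"moves": [{"dp":[0,0,0],"dr":[0,0,0],"fingers":0},{"dp":[0,0,0],"dr":[0,0,0],"fingers":0},{"dp":[0,0,0],"dr":[0,0,0],"fingers":0},{"dp":[0,0,0],"dr":[0,0,0],"fingers":0},{"dp":[0,0,0],"dr":[0,0,0],"fingers":0}]}}

```text
time_s: 6.12
tool_pos: [0.5467, 0.0079, 0.0825]
tool_rot: [-180.0, 0.0, 155.7]
force: [0.1, 0.0, 0.0]
grip_width: 0.0818
grasp_force: 0.0
```

Emit:
{"name": "step_arm", "arguments": {"moves": [{"dp":[0,0,15],"dr":[0,0,0],"fingers":0},{"dp":[0,0,15],"dr":[0,0,0],"fingers":0},{"dp":[0,0,10],"dr":[0,0,0],"fingers":0},{"dp":[0,0,8],"dr":[0,0,0],"fingers":0},{"dp":[0,0,0],"dr":[0,0,0],"fingers":0}]}}

```text
time_s: 6.75
tool_pos: [0.5461, 0.0079, 0.0336]
tool_rot: [-180.0, -0.1, 155.7]
force: [-0.0, 0.1, -0.1]
grip_width: 0.0869
grasp_force: 0.0
```

```bash
python3 - <<'E'
from h import *
import cv2
o=env.get_obs();P=np.array(o['tool_pos']);print(P,o['force'],o['grip_width'])
n_=np.array([.412,.911,0])
out=np.zeros((600,800,3),np.uint8)
for n,(x0,y0,x1,y1),k,(ox,oy) in(('wrist',(120,130,520,310),2,(0,240)),('side',(250,150,370,235),3.33,(0,0)),('scene',(250,155,370,235),3.33,(400,0))):
    m=env.camera_model(n); im=env.read_camera(n)
    c=cv2.resize(im[y0:y1,x0:x1],None,fx=k,fy=k,interpolation=cv2.INTER_CUBIC)
    for h,col in((0,(255,0,0)),(.036,(0,255,0))):
      for s in(-.0435,0,.0435):
        q=(proj(m,P+[0,0,h]+s*n_)-[x0,y0])*k; cv2.circle(c,tuple(int(v) for v in q),2,col,-1)
    c=c[:(240 if oy==0 else 360),:800-ox]; out[oy:oy+c.shape[0],ox:ox+c.shape[1]]=c
cv2.imwrite('pics/m5.png',out[:,:,::-1])
E
```

```text
[0.54611866 0.0078619  0.03361916] [-0.00333803  0.09506408 -0.05312729] 0.08686583889938991
```

View pics/m5.png

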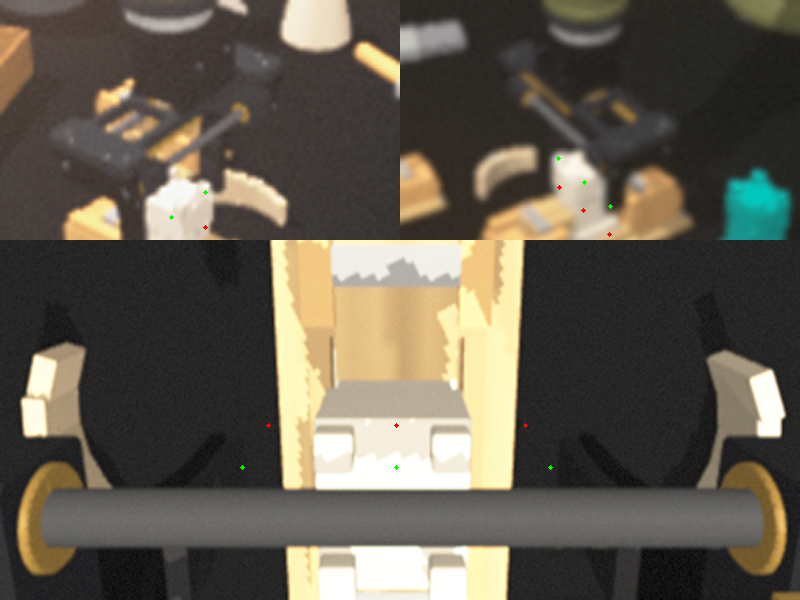

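Taking the shift of the tips' pixels between open and shut (75 px for 42.5 mm per side), I put the real tips 33 mm above the reported TCP, consistent with the earlier estimate. They are now at z≈0.067 and clear of everything. I go 5 mm lower and close.

Emit:
{"name": "step_arm", "arguments": {"moves": [{"dp":[0,0,5],"dr":[0,0,0],"fingers":0.2},{"dp":[0,0,0],"dr":[0,0,0],"fingers":0.5},{"dp":[0,0,0],"dr":[0,0,0],"fingers":0.8},{"dp":[0,0,0],"dr":[0,0,0],"fingers":1},{"dp":[0,0,0],"dr":[0,0,0],"fingers":1}], "squeeze": 40}}

```text
time_s: 7.52
tool_pos: [0.5468, 0.0079, 0.0296]
tool_rot: [180.0, 0.0, 155.7]
force: [-0.4, -0.1, 0.2]
grip_width: 0.0449
grasp_force: 0.0
```

Emit:
{"name": "step_arm", "arguments": {"moves": [{"dp":[0,0,0],"dr":[0,0,0],"fingers":1},{"dp":[0,0,0],"dr":[0,0,0],"fingers":1},{"dp":[0,0,0],"dr":[0,0,0],"fingers":1},{"dp":[0,0,0],"dr":[0,0,0],"fingers":1},{"dp":[0,0,0],"dr":[0,0,0],"fingers":1}]}}

```text
time_s: 8.15
tool_pos: [0.5467, 0.0077, 0.0295]
tool_rot: [-180.0, 0.0, 155.7]
force: [-0.2, -0.8, 0.2]
grip_width: 0.038
grasp_force: 39.6
```

It's gripped: 38.0 mm wide at 39.6 N. Now I lean toward one cheek, pivoting on the foot edge, which is 26 mm sideways and 23.5 mm below the reported TCP. The first step is small.

Emit:
{"name": "step_arm", "arguments": {"moves": [{"dp":[-0.35,0,-0.4],"dr":[0,0.015,0],"fingers":1},{"dp":[-0.35,0,-0.4],"dr":[0,0.015,0],"fingers":1},{"dp":[-0.35,0,-0.4],"dr":[0,0.015,0],"fingers":1},{"dp":[-0.35,0,-0.4],"dr":[0,0.015,0],"fingers":1},{"dp":[0,0,0],"dr":[0,0,0],"fingers":1}]}}

```text
time_s: 8.78
tool_pos: [0.547, 0.0079, 0.0309]
tool_rot: [-180.0, -3.6, 155.7]
force: [-4.5, 0.8, 2.2]
grip_width: 0.038
grasp_force: 39.6
```

Emit:
{"name": "step_arm", "arguments": {"moves": [{"dp":[-0.5,0,-0.45],"dr":[0,0.018,0],"fingers":1},{"dp":[-0.5,0,-0.45],"dr":[0,0.018,0],"fingers":1},{"dp":[-0.5,0,-0.45],"dr":[0,0.018,0],"fingers":1},{"dp":[-0.5,0,-0.45],"dr":[0,0.018,0],"fingers":1},{"dp":[-0.5,0,-0.45],"dr":[0,0.018,0],"fingers":1}]}}

```text
time_s: 9.4
tool_pos: [0.5482, 0.0073, 0.033]
tool_rot: [-180.0, -8.9, 155.8]
force: [-6.9, 1.6, 4.0]
grip_width: 0.0382
grasp_force: 39.6
```

Emit:
{"name": "step_arm", "arguments": {"moves": [{"dp":[0,0,0],"dr":[0,0,0],"fingers":1},{"dp":[0,0,0],"dr":[0,0,0],"fingers":1},{"dp":[0,0,0],"dr":[0,0,0],"fingers":1},{"dp":[0,0,0],"dr":[0,0,0],"fingers":1},{"dp":[0,0,0],"dr":[0,0,0],"fingers":1}]}}

```text
time_s: 10.02
tool_pos: [0.5485, 0.0072, 0.033]
tool_rot: [-180.0, -8.9, 155.8]
force: [-7.2, 1.4, 3.1]
grip_width: 0.0382
grasp_force: 39.6
```

```bash
python3 - <<'E'
from h import *
import cv2
o=env.get_obs();P=np.array(o['tool_pos']);print(P,o['tool_rot'],o['force'],o['wrist_torque'],o['grip_width'])
a=np.array([.911,-.412]);print('along a',a@(P[:2]-[.5467,.0078]),'force a',a@o['force'][:2])
for n in('wrist','scene','side'): cv2.imwrite(f'pics/lean1_{n}.png',env.read_camera(n)[:,:,::-1])
E
```

```text
[0.54853116 0.00717186 0.03304446] [-179.96358662   -8.85603849  155.7568301 ] [-7.18673306  1.43563133  3.09302731] [ 0.453004    1.35564213 -0.03422348] 0.038159748713436616
along a 0.0019269746299422845 force a -7.138593930918173
```

Emit:
{"name": "step_arm", "arguments": {"moves": [{"dp":[-0.5,0,-0.1],"dr":[0,0.004,0],"fingers":1},{"dp":[-0.5,0,-0.1],"dr":[0,0.004,0],"fingers":1},{"dp":[-0.5,0,-0.1],"dr":[0,0.004,0],"fingers":1},{"dp":[0,0,0],"dr":[0,0,0],"fingers":1},{"dp":[0,0,0],"dr":[0,0,0],"fingers":1}]}}

```text
time_s: 10.8
tool_pos: [0.5491, 0.007, 0.0334]
tool_rot: [-179.9, -9.7, 155.8]
force: [-7.2, 1.4, 6.7]
grip_width: 0.038
grasp_force: 39.6
```

Emit:
{"name": "step_arm", "arguments": {"moves": [{"dp":[-0.5,0,-0.2],"dr":[0,0.004,0],"fingers":1},{"dp":[-0.5,0,-0.2],"dr":[0,0.004,0],"fingers":1},{"dp":[-0.5,0,-0.2],"dr":[0,0.004,0],"fingers":1},{"dp":[0,0,0],"dr":[0,0,0],"fingers":1},{"dp":[0,0,0],"dr":[0,0,0],"fingers":1}]}}

```text
time_s: 11.42
tool_pos: [0.5492, 0.0068, 0.0335]
tool_rot: [-179.9, -10.5, 155.8]
force: [-11.2, 3.0, 7.2]
grip_width: 0.0378
grasp_force: 39.6
```

```bash
python3 - <<'E'
from h import *
import cv2
o=env.get_obs();P=np.array(o['tool_pos']);print(P,o['tool_rot'],o['force'],o['wrist_torque'],o['grip_width'])
a=np.array([.911,-.412]);print('along a',a@(P[:2]-[.5467,.0078]),'force a',a@o['force'][:2])
for n in('wrist','scene','side'): cv2.imwrite(f'pics/lean2_{n}.png',env.read_camera(n)[:,:,::-1])
E
```

```text
[0.54920036 0.0068388  0.03350042] [-179.91896578  -10.49432792  155.78501788] [-11.16502526   2.96463777   7.15546272] [ 0.81335548  2.3907103  -0.00961471] 0.03781021577071334
along a 0.0026738424327945208 force a -11.392768776211561
```

The reaction jumped to 11 N with hardly any further motion, so the first cheek is at its stop. I go back upright by the exact reverse, then lean the other way.

Emit:
{"name": "step_arm", "arguments": {"moves": [{"dp":[1.5,0,0.6],"dr":[0,-0.012,0],"fingers":1},{"dp":[1.5,0,0.3],"dr":[0,-0.012,0],"fingers":1},{"dp":[1.25,0,1.1],"dr":[0,-0.045,0],"fingers":1},{"dp":[1.25,0,1.1],"dr":[0,-0.045,0],"fingers":1},{"dp":[1.4,0,1.6],"dr":[0,-0.06,0],"fingers":1}]}}

```text
time_s: 12.2
tool_pos: [0.5481, 0.0074, 0.0297]
tool_rot: [179.9, 0.2, 155.7]
force: [0.6, -0.2, -1.2]
grip_width: 0.0378
grasp_force: 39.6
```

Emit:
{"name": "step_arm", "arguments": {"moves": [{"dp":[0,0,0],"dr":[0,0,0],"fingers":1},{"dp":[0.35,0,-0.4],"dr":[0,-0.015,0],"fingers":1},{"dp":[0.35,0,-0.4],"dr":[0,-0.015,0],"fingers":1},{"dp":[0.35,0,-0.4],"dr":[0,-0.015,0],"fingers":1},{"dp":[0.35,0,-0.4],"dr":[0,-0.015,0],"fingers":1}]}}

```text
time_s: 12.82
tool_pos: [0.5469, 0.0077, 0.0315]
tool_rot: [180.0, 3.7, 155.7]
force: [6.4, -3.2, -9.1]
grip_width: 0.0377
grasp_force: 39.6
```

Emit:
{"name": "step_arm", "arguments": {"moves": [{"dp":[0.5,0,-0.3],"dr":[0,-0.018,0],"fingers":1},{"dp":[0.5,0,-0.35],"dr":[0,-0.018,0],"fingers":1},{"dp":[0.5,0,-0.4],"dr":[0,-0.018,0],"fingers":1},{"dp":[0.5,0,-0.45],"dr":[0,-0.018,0],"fingers":1},{"dp":[0,0,0],"dr":[0,0,0],"fingers":1}]}}

```text
time_s: 13.45
tool_pos: [0.5453, 0.0085, 0.0334]
tool_rot: [179.9, 7.8, 155.7]
force: [5.7, -1.0, -5.0]
grip_width: 0.038
grasp_force: 39.6
```

Emit:
{"name": "step_arm", "arguments": {"moves": [{"dp":[0.5,0,-0.3],"dr":[0,-0.015,0],"fingers":1},{"dp":[0.5,0,-0.1],"dr":[0,-0.005,0],"fingers":1},{"dp":[0.5,0,-0.1],"dr":[0,-0.005,0],"fingers":1},{"dp":[0,0,0],"dr":[0,0,0],"fingers":1},{"dp":[0,0,0],"dr":[0,0,0],"fingers":1}]}}

```text
time_s: 14.08
tool_pos: [0.5448, 0.0087, 0.0341]
tool_rot: [179.9, 9.3, 155.7]
force: [7.1, -4.4, -3.9]
grip_width: 0.0378
grasp_force: 39.6
```

Emit:
{"name": "step_arm", "arguments": {"moves": [{"dp":[0.5,0,-0.1],"dr":[0,-0.004,0],"fingers":1},{"dp":[0.5,0,-0.1],"dr":[0,-0.004,0],"fingers":1},{"dp":[0.5,0,-0.1],"dr":[0,-0.004,0],"fingers":1},{"dp":[0,0,0],"dr":[0,0,0],"fingers":1},{"dp":[0,0,0],"dr":[0,0,0],"fingers":1}]}}

```text
time_s: 14.7
tool_pos: [0.5438, 0.0091, 0.0345]
tool_rot: [179.9, 10.1, 155.7]
force: [8.0, -5.1, -5.1]
grip_width: 0.0378
grasp_force: 39.6
```

Emit:
{"name": "step_arm", "arguments": {"moves": [{"dp":[0.5,0,-0.1],"dr":[0,-0.004,0],"fingers":1},{"dp":[0.5,0,-0.1],"dr":[0,-0.004,0],"fingers":1},{"dp":[0,0,0],"dr":[0,0,0],"fingers":1},{"dp":[0,0,0],"dr":[0,0,0],"fingers":1},{"dp":[0,0,0],"dr":[0,0,0],"fingers":1}]}}

```text
time_s: 15.32
tool_pos: [0.5433, 0.0093, 0.0347]
tool_rot: [179.9, 10.6, 155.7]
force: [8.6, -5.0, -4.7]
grip_width: 0.0379
grasp_force: 39.6
```

Emit:
{"name": "step_arm", "arguments": {"moves": [{"dp":[0.6,0,0],"dr":[0,-0.004,0],"fingers":1},{"dp":[0.6,0,0],"dr":[0,-0.004,0],"fingers":1},{"dp":[0,0,0],"dr":[0,0,0],"fingers":1},{"dp":[0,0,0],"dr":[0,0,0],"fingers":1},{"dp":[0,0,0],"dr":[0,0,0],"fingers":1}]}}

```text
time_s: 15.95
tool_pos: [0.5431, 0.0093, 0.0351]
tool_rot: [179.9, 11.1, 155.7]
force: [9.4, -5.5, -4.0]
grip_width: 0.038
grasp_force: 39.7
```

```bash
python3 - <<'E'
from h import *
import cv2
o=env.get_obs();P=np.array(o['tool_pos']);print(P,o['tool_rot'],o['force'],o['wrist_torque'],o['grip_width'])
a=np.array([.911,-.412]);print('along a',a@(P[:2]-[.5467,.0078]),'force a',a@o['force'][:2])
out=np.zeros((600,800,3),np.uint8)
for n,(x0,y0,x1,y1),k,(ox,oy) in(('wrist',(220,100,430,320),1.9,(0,0)),('side',(250,180,350,260),4,(400,0)),('scene',(260,185,345,250),4,(400,330))):
    c=cv2.resize(env.read_camera(n)[y0:y1,x0:x1],None,fx=k,fy=k,interpolation=cv2.INTER_CUBIC); out[oy:oy+c.shape[0],ox:ox+c.shape[1]]=c
cv2.imwrite('pics/lean3.png',out[:,:,::-1])
E
```

```text
[0.54305937 0.00933217 0.0351059 ] [179.88204489  11.132517   155.65406403] [ 9.44723785 -5.48354441 -3.99386325] [-1.20162471 -2.01675025 -0.01141947] 0.037973039681785024
along a -0.003947865400723226 force a 10.865653980951334
```

View pics/lean3.png

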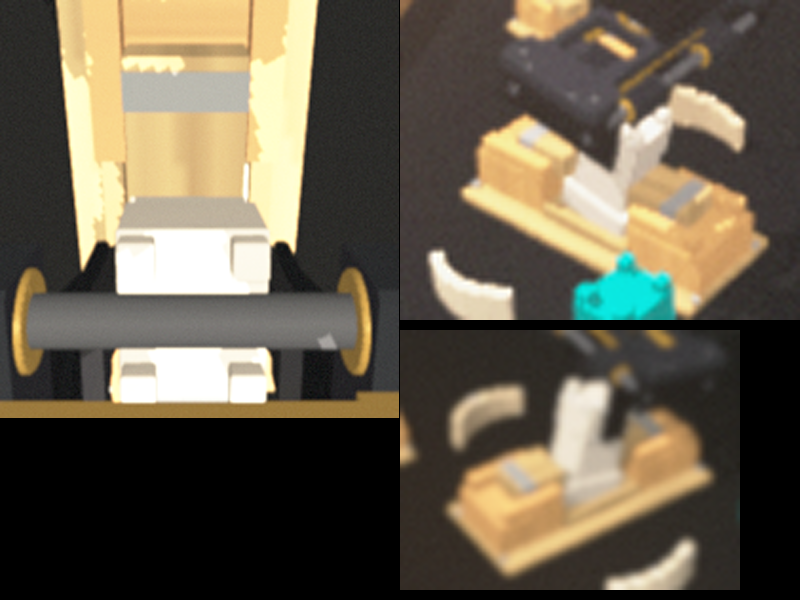

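The picture shows the cast leaning toward the second cheek. Commanded motion no longer moves it (1.2 mm commanded, 0.25 mm moved) while the force climbs to 11 N, so that cheek is at its stop too. Both sherds and the turquoise look-alike are untouched. I return upright.

Emit:
{"name": "step_arm", "arguments": {"moves": [{"dp":[-2.2,0,0.2],"dr":[0,0.016,0],"fingers":1},{"dp":[-3,0,0.8],"dr":[0,0.037,0],"fingers":1},{"dp":[-1,0,0.85],"dr":[0,0.036,0],"fingers":1},{"dp":[-1,0,0.65],"dr":[0,0.036,0],"fingers":1},{"dp":[-1.4,0,1.6],"dr":[0,0.06,0],"fingers":1}]}}

```text
time_s: 16.73
tool_pos: [0.5461, 0.0084, 0.0297]
tool_rot: [-180.0, -0.2, 155.8]
force: [-0.4, -0.8, -1.5]
grip_width: 0.0378
grasp_force: 39.7
```

Emit:
{"name": "step_arm", "arguments": {"moves": [{"dp":[0,0,0],"dr":[0,0,0],"fingers":1},{"dp":[0,0,0],"dr":[0,0,0],"fingers":1},{"dp":[0,0,0],"dr":[0,0,0],"fingers":1},{"dp":[0,0,0],"dr":[0,0,0],"fingers":1},{"dp":[0,0,0],"dr":[0,0,0],"fingers":1}]}}

```text
time_s: 17.35
tool_pos: [0.5463, 0.0082, 0.0298]
tool_rot: [180.0, -0.0, 155.7]
force: [0.7, -0.5, -0.6]
grip_width: 0.038
grasp_force: 39.7
```

Emit:
{"name": "step_arm", "arguments": {"moves": [{"dp":[0,0,-2],"dr":[0,0,0],"fingers":1},{"dp":[0,0,-3],"dr":[0,0,0],"fingers":1},{"dp":[0,0,-3],"dr":[0,0,0],"fingers":1},{"dp":[0,0,-2],"dr":[0,0,0],"fingers":1},{"dp":[0,0,-2],"dr":[0,0,0],"fingers":1}]}}

```text
time_s: 17.98
tool_pos: [0.5467, 0.0079, 0.0421]
tool_rot: [180.0, 0.0, 155.7]
force: [-0.1, 0.7, -1.8]
grip_width: 0.0382
grasp_force: 39.7
```

Emit:
{"name": "step_arm", "arguments": {"moves": [{"dp":[0,0,0],"dr":[0,0,0],"fingers":1},{"dp":[0,0,-1],"dr":[0,0,0],"fingers":1},{"dp":[0,0,-1],"dr":[0,0,0],"fingers":1},{"dp":[0,0,-1],"dr":[0,0,0],"fingers":1},{"dp":[0,0,0],"dr":[0,0,0],"fingers":1}]}}

```text
time_s: 18.6
tool_pos: [0.5467, 0.0079, 0.045]
tool_rot: [180.0, 0.0, 155.7]
force: [-0.6, 0.9, -1.7]
grip_width: 0.038
grasp_force: 39.7
```

At 15 mm up the foot is past the cheeks' underside and only the weight shows (about 1.8 N), so the cast is free. I continue the lift.

Emit:
{"name": "step_arm", "arguments": {"moves": [{"dp":[0.3,0,-2],"dr":[0,0,0],"fingers":1},{"dp":[0,0,-3],"dr":[0,0,0],"fingers":1},{"dp":[0,0,-3],"dr":[0,0,0],"fingers":1},{"dp":[0,0,-3],"dr":[0,0,0],"fingers":1},{"dp":[0,0,-3],"dr":[0,0,0],"fingers":1}]}}

```text
time_s: 19.23
tool_pos: [0.5465, 0.008, 0.0592]
tool_rot: [180.0, 0.0, 155.7]
force: [-0.4, -0.4, -1.8]
grip_width: 0.0379
grasp_force: 39.7
```

Emit:
{"name": "step_arm", "arguments": {"moves": [{"dp":[0,0,-4],"dr":[0,0,0],"fingers":1},{"dp":[0,0,-4],"dr":[0,0,0],"fingers":1},{"dp":[0,0,-4],"dr":[0,0,0],"fingers":1},{"dp":[0,0,-4],"dr":[0,0,0],"fingers":1},{"dp":[0,0,-4],"dr":[0,0,0],"fingers":1}]}}

```text
time_s: 19.85
tool_pos: [0.5464, 0.008, 0.0791]
tool_rot: [-180.0, 0.0, 155.7]
force: [-0.4, 0.8, -1.6]
grip_width: 0.0379
grasp_force: 39.7
```

Emit:
{"name": "step_arm", "arguments": {"moves": [{"dp":[0,0,-5],"dr":[0,0,0],"fingers":1},{"dp":[0,0,-5],"dr":[0,0,0],"fingers":1},{"dp":[0,0,-5],"dr":[0,0,0],"fingers":1},{"dp":[0,0,-3],"dr":[0,0,0],"fingers":1},{"dp":[0,0,0],"dr":[0,0,0],"fingers":1}]}}

```text
time_s: 20.48
tool_pos: [0.5466, 0.008, 0.0972]
tool_rot: [180.0, 0.0, 155.7]
force: [0.1, 0.1, -1.0]
grip_width: 0.0375
grasp_force: 39.7
```

Emit:
{"name": "step_arm", "arguments": {"moves": [{"dp":[0,0,0],"dr":[0,0,0],"fingers":1},{"dp":[0,0,0],"dr":[0,0,0],"fingers":1},{"dp":[0,0,0],"dr":[0,0,0],"fingers":1},{"dp":[0,0,0],"dr":[0,0,0],"fingers":1},{"dp":[0,0,0],"dr":[0,0,0],"fingers":1}]}}

```text
time_s: 21.1
tool_pos: [0.5464, 0.008, 0.0968]
tool_rot: [-180.0, 0.0, 155.7]
force: [0.6, 0.3, -1.1]
grip_width: 0.0377
grasp_force: 39.7
```

The foot is now about 20 mm over the cheeks. I check numerically that the cast did not tilt in the grip, fitting a model silhouette to the white pixels.

```bash
cat > tilt.py <<'E'
from h import *
import cv2
from scipy.optimize import minimize
P=np.array(env.get_obs()['tool_pos']); a=np.array([.911,-.412,0]);n=np.array([.412,.911,0]);k=np.array([0,0,1.])
boxes=[(26,21,0,20),(21,17,20,60),(23,19,60,88)]
C=P+k*(.0735-P[2])
def mask(m,s,v,off):
    M=np.zeros((400*4,640*4),np.uint8); t=np.radians(v[0])
    for hx,hy,z0,z1 in boxes:
        pts=[]
        for x in(-hx,hx):
            for y in(-hy,hy):
                for z in(z0,z1):
                    u=x*np.cos(t)+(z-74)*np.sin(t); w=74+(z-74)*np.cos(t)-x*np.sin(t)
                    pts.append(proj(m,C+1e-3*(u*a+y*n+w*k))+off)
        cv2.fillConvexPoly(M,cv2.convexHull((np.array(pts)*4).astype(np.int32)),255)
    return cv2.resize(M,(640,400),interpolation=cv2.INTER_AREA)/255.
for nm in('side','scene'):
    m=env.camera_model(nm); im=env.read_camera(nm); h=cv2.cvtColor(im,cv2.COLOR_RGB2HSV)
    W=((h[...,1]<60)&(h[...,2]>115)).astype(np.uint8)
    c=proj(m,C+.045*k).astype(int); num,lab=cv2.connectedComponents(W)
    l=lab[c[1],c[0]]; Wm=(lab==l).astype(float) if l else W*0.
    print(nm,c,l,Wm.sum(),mask(m,1,[0],0).sum())
    res=[]
    for t in np.arange(-6,6.1,1):
        best=min((np.abs(mask(m,1,[t],np.array([dx,dy]))-Wm).sum(),dx,dy) for dx in np.arange(-2,2.1,.5) for dy in np.arange(-3,3.1,.5)); res.append((t,*np.round(best,1)))
    print(*[(float(r[0]),float(r[1]),float(r[2]),float(r[3])) for r in res],sep='\n')
E
python3 tilt.py
```

```text
side [301 200] 80 718.0 816.1333333333333
(-6.0, 241.0, 2.0, 0.5)
(-5.0, 233.7, 2.0, 0.5)
(-4.0, 232.3, 2.0, 0.5)
(-3.0, 235.3, 2.0, 0.5)
(-2.0, 233.9, 1.5, 0.0)
(-1.0, 234.1, 1.0, 0.0)
(0.0, 234.2, 1.0, 0.0)
(1.0, 235.7, 0.5, 0.0)
(2.0, 236.6, 0.5, -0.5)
(3.0, 242.4, 0.0, -0.5)
(4.0, 247.0, 0.0, -0.5)
(5.0, 251.8, 0.0, -0.5)
(6.0, 261.6, 0.0, -0.5)
scene [305 197] 106 457.0 545.4666666666667
(-6.0, 153.3, 0.0, 0.0)
(-5.0, 148.4, 0.0, 0.5)
(-4.0, 145.0, -0.5, 0.5)
(-3.0, 140.6, -0.5, 0.5)
(-2.0, 136.5, -0.5, 0.5)
(-1.0, 134.8, -0.5, 0.5)
(0.0, 136.5, -1.0, 1.0)
(1.0, 134.7, -1.0, 1.0)
(2.0, 130.8, -1.5, 1.0)
(3.0, 134.9, -1.5, 1.0)
(4.0, 132.7, -2.0, 1.0)
(5.0, 133.3, -2.0, 1.0)
(6.0, 133.8, -2.0, 1.5)
```

The fits bracket zero tilt (side best near -2°, scene near +2°), with offsets of about 2 px or less. The forces also returned to zero when the cast came back upright on the floor. It is upright, held and still, so I hand it in.

```bash
python3 -c "
from cell import env
o=env.get_obs(); print(o['time_s'],o['tool_pos'],o['grasp_force']); print(env.sign_off())"
```

```text
21.2 [0.54643594 0.00801408 0.09688712] 39.73983993753791
the job is handed in; nothing more can be done
None
```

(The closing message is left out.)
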